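Lift the washed knobs out of the ultrasonic cleaner

ROBOT

A 6-joint arm with a two-finger parallel gripper is mounted at the origin on a cart in front of the work surface, level with it; the furniture and walls round the work are solid. World frame = base frame: x ahead of the robot, y to its left, z up, the work surface at z = 0. Lengths are in m, angles in degrees, forces in N, time in s.
With the tool pointing down it reaches from about 0.3 to 0.75 m from the base axis. Payload 8.5 kg.
Tool frame: the origin (TCP) lies on the centre line of the jaws, within the pads' length; the fingertips stand 19 mm ahead of it and the grasp point (between the pads) is the TCP (env.tcp_to_tips is the z of the fingertips in the tool frame, in m); z points along the fingers, y is the line along which they close (so a half turn about z gives the same grasp; the last joint's range is limited). The gripper opens to 85 mm and grips with 20 to 120 N. Pads are 22 mm wide; open, the fingers measure 114 mm over their backs; the gripper's body (76 mm by 85 mm) begins 54 mm behind the grasp point. The pads swing forward as they close: fully open they stand 13 mm farther back than shut.
Start: joints at [-79.544, 21.807, 74.336, -0, 83.858, -12.336], TCP at [0.213, -0.507, 0.25] pointing down, gripper open.
Joint ranges: [-178.18, 178.18], [-50.72, 133.34], [12.68, 142.11], [-81.47, 261.47], [9.98, 163.14], [-165.26, 165.26]. Speed limits (degrees/s): [136.94, 136.94, 180, 180, 180, 180].

INTERFACE

Orientations are given as a 3x3 rotation matrix whose columns are the frame's x, y, z axes.
In Python, from rig import env gives the robot as it stands.
- The arm moves only by the tool servo_tool, never from a script. Its argument "steps" is a list of rows, each an object of numbers: "tx", "ty", "tz": the shift along the world's x, y, z in cm; "yaw": the turn about the world's z in degrees; "claw": the finger opening in cm, from 0 to 8.54. In form: [{"tx": .., "ty": .., "tz": .., "yaw": .., "claw": ..}, ...]. A call has 1 to 20 rows; each row shifts and turns the commanded pose from where the row before left it; what a row does not reach is not made up. A row lasts 1/10 s, in which the tool goes at most 50 mm and 8.59 degrees, less where a joint would pass 70% of its speed; a pose out of reach is approached as far as the arm can. A call with a gripper value outside its range is refused whole. The fingers move at their own pace and stop on an object; "newtons" is the grip in N (left out, the last holds). Time passes only in rows, so rows that do not move let the fingers close. It gives the time, the measured TCP pose, the force, the opening and the grip force at its end, in the units of the state.
- env.observe(): the state, without advancing time (a new reading comes with each control period).
- env.get_image(name): name is "scene" or "side" or "wrist"; returns (picture, depth): 400x640x3 uint8, red, green, blue; 400x640 float32, m along the optical axis (not along the pixel's ray), 0 where there is no reading.
- env.camera_model(name): a dict with "fovy" (degrees; the focal length in pixels is half the picture's height over the tangent of half this angle, whatever the lens; pixels are square), "cx", "cy" (the principal point, pixels), "T" (4x4, takes a point from camera to world coordinates). Camera axes: x right, y down, z forward; pixel columns grow to the right and rows downward; lengths in m; the calibration is good to about 2 mm. A picture is of the moment at which its call begins: read the wrist's pose just before it. camera_model takes no time and is no camera call; for the wrist camera it gives the pose at the moment of the call.
- env.close_job(): hands the job in; it is judged then, once.
The state is a dict: "time_s": time; "q": joint angles; "qvel": joint speeds; "joint_efforts": joint torques, N m; "position": TCP position; "tool_rot": TCP orientation; "ft_force": force on the tool from outside, world axes, zero at the start; "wrist_torque": the same for the moment, N m; "grip_width": finger opening in m; "gripper_force": force on a finger pad.
Only numpy, scipy, OpenCV 4.12 (cv2) and the standard library are available. Lean on these libraries where they do the work, as an engineer would, in place of code of your own. Each camera call takes 0.05 s, during which the arm holds its last target. There are 200 camera calls.

TASK

The ultrasonic cleaner has finished and its tank is already drained: take off the lid and set it down flat, right way up and not dropped, on the bare patch of bench left of the vice, then swing the basket's folded handle upright and lift the basket by it out of the tank with the three cooker knobs still inside. Hold it level and centred over the tank, its underside at least 5 cm above the tank's rim, so that it drips back into the tank: keep it still there for about three seconds and finish while still holding it up. Keep the basket level all the way and leave the tools and other things on the bench where they lie.

Things in the scene. Friction and masses are not known exactly. Their poses are not given: they have to be found in the camera images.
- cleaner: benchtop ultrasonic cleaner right of the vice, a fixed steel box 200 (x) x 240 (y) x 125 (z) mm. Origin: centre of its underside; z up, x away from its black front panel, y along its long side. In its middle an open tank 140 (x) x 184 (y) mm, floor at z = 45 mm, rim top at z = 125 mm; the rim is 4.5 mm thick and stands 6 mm above the flat deck (z = 119 mm)
- lid: loose metal lid, an upside-down tray 161 (x) x 205 (y) x 36 mm, walls 4 mm, 0.13-0.21 kg; fits over the tank's raised rim with 2 mm play, standing on the deck. Origin: centre of its lower edge; axes as the cleaner's. Black bow handle on top in the middle: a bar along y, 90 mm long, 14 mm wide and 14 mm high, top at z = 66 mm, underside at z = 52 mm (16 mm above the lid), posts at y = +-37 mm
- basket: steel wire-mesh basket standing loose on the tank floor, 132 (x) x 158 (y) x 50 (z) mm, 0.24 to 0.42 kg, walls and floor 3 mm, 4 mm play in x. Origin: centre of its underside; axes as the cleaner's, z up. With its handle's legs outside the end walls it measures 173 mm in y (5 mm play at each end)
- bail (a joint): angle of the basket's swing-up wire handle (bail), rad: 0 = upright; positive leans to the basket's -x side (cleaner's front). It turns about the line x = 0, z = 42 mm along y in the basket's frame, between stops at -0.85 and 0.85; slight friction keeps it where it is left, no catch. It starts folded at 0.55 to 0.75
- bail_grip (a point): middle of the handle's grip, a straight round bar along the basket's y, 10 mm diameter, 90 mm long, 62 mm from the turning axis. Upright it is 104 mm above the basket's underside; folded (under the lid) it lies 7 to 15 mm above the level of the tank's rim and about 27 mm inside the tank's front wall
- lid_patch (a point): the middle of the bare patch of bench left of the vice where the lid goes: free over about 200 mm in x and 260 mm in y, so the lid fits with its long side along y
- knob_a: black cooker control knob, diameter 45, height 24 mm, 28 g, lying loose in the basket; origin: centre of its underside
- knob_b: black cooker control knob, diameter 45, height 24 mm, 28 g, lying loose in the basket; origin: centre of its underside
- knob_c: black cooker control knob, diameter 45, height 24 mm, 28 g, lying loose in the basket; origin: centre of its underside
- flux_pot: leave alone: small round screw-cap pot, diameter 46, height 36 mm, standing behind the bare patch, near the vice; origin: middle of its underside
- screwdriver_red: leave alone: screwdriver with a bulbous handle, 195 mm long, 30 mm thick, lying behind the bare patch; origin: middle of its underside
- marker: leave alone: marker pen, 135 mm long, 17 mm thick, lying between the bare patch and the bench's front edge; origin: middle of its underside
- tweezers: leave alone: steel tweezers, 120 mm long, 10 mm high, lying in front of the vice; origin: middle of its underside

How it is judged:
By the outcome, as a careful person would: the job done as asked, in the order asked, and still so for the second after the job is handed in, while the arm keeps its last pose, push and grip.
It also fails if it takes over 67 s, if anything falls off the work surface, if the arm or the gripper's body presses on something with over 40 N, if the wrist force passes 120 N, or if a joint passes its speed limit or range.

## Working session

There is one attempt and no reset: what is moved stays moved. The work goes in short steps, Python scripts to look and compute and a tool call to move; the robot and the scene stay as the last step left them, time stands still between calls to the robot, and variables do not carry over. Pictures are saved under pics/ and viewed, at most 10 in all, crops included, and the job is handed in when it is done.

Besides the shell and the picture viewer there is one more tool, called as a command line: name --argument value ..., lists and objects as JSON in quotes. servo_tool: Moves the arm, as the interface text tells. Its arguments: {"type":"object","properties":{"steps":{"type":"array"},"newtons":{"type":"number"}},"required":["steps"]}

```bash
mkdir -p pics
cat > h.py <<'E'
from rig import env
import numpy as np, cv2
def shot(n,tag):
    m=env.camera_model(n); im,d=env.get_image(n)
    cv2.imwrite(f'pics/{tag}.png',im[:,:,::-1]); np.savez(f'pics/{tag}.npz',d=d,T=m['T'],f=200/np.tan(np.radians(m['fovy']/2)),c=[m['cx'],m['cy']])
    return im,d
def cloud(tag):
    z=np.load(f'pics/{tag}.npz'); d=z['d']; v,u=np.mgrid[0:400,0:640]
    P=np.stack([(u-z['c'][0])/z['f']*d,(v-z['c'][1])/z['f']*d,d],-1)
    W=P@z['T'][:3,:3].T+z['T'][:3,3]; W[d==0]=np.nan
    return W
E
python3 - <<'E'
from h import *
s=env.observe(); print(s)
for n in('scene','side'): shot(n,n+'0'); print(np.round(env.camera_model(n)['T'],2).tolist())
a=cv2.imread('pics/scene0.png');b=cv2.imread('pics/side0.png')
E
```

```text
{'time_s': 0.0, 'q': array([-7.95433773e+01,  2.18412969e+01,  7.43848427e+01,  2.66637392e-04,
        8.38571767e+01, -1.23351295e+01]), 'qvel': array([-0.01353863,  0.04149519, -0.00063304,  0.06167392,  0.04083448,
        0.03089002]), 'joint_efforts': array([-1.46561329e-04, -4.48462701e+01, -2.31274474e+01, -2.21405421e-04,
        4.78870046e-03, -4.63560838e-06]), 'position': array([ 0.21301667, -0.50679028,  0.24970835]), 'tool_rot': array([[ 9.21919160e-01,  3.87382234e-01, -2.59364274e-04],
       [ 3.87382193e-01, -9.21918103e-01,  1.43083557e-03],
       [ 3.15167661e-04, -1.41958783e-03, -9.99998943e-01]]), 'ft_force': array([ 0.39523657, -0.01770491,  0.12298653]), 'wrist_torque': array([ 0.02596821,  0.0165389 , -0.02530249]), 'gripper_force': 0.0, 'grip_width': 0.08534493900457078}
[[-0.99, -0.1, 0.07, 0.41], [-0.12, 0.71, -0.69, 0.66], [0.01, -0.69, -0.72, 0.83], [0.0, 0.0, 0.0, 1.0]]
[[-0.97, -0.09, 0.24, 0.25], [-0.25, 0.38, -0.89, 0.87], [-0.01, -0.92, -0.39, 0.48], [0.0, 0.0, 0.0, 1.0]]
```

```bash
ls; ls pics
```

```text
h.py
pics
scene0.npz
scene0.png
side0.npz
side0.png
```

View pics/scene0.png

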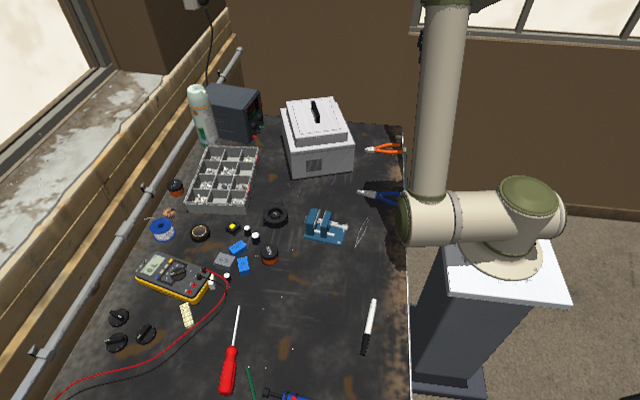

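View pics/side0.png

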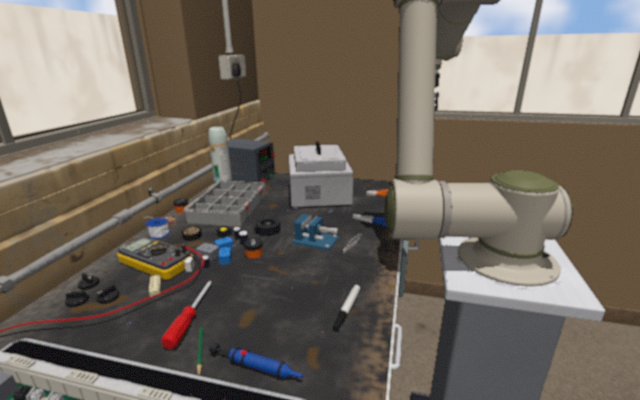

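The scene view shows the cleaner with its lid on at about (317,130), its bow handle at (315,110) pointing along y. The vice is at (322,225), and the bare patch is around (305,310), between the screwdriver (230,350) and the marker (368,325). Next I'll measure these with depth.

Run:
```python
from h import *
for t in('scene0','side0'):
    W=cloud(t); x,y,z=W[...,0],W[...,1],W[...,2]
    R=(x>0.1)&(x<0.75)&(y<-0.15)&(y>-0.75)
    def rect(m,n):
        p=W[m][:,:2].astype(np.float32)
        if len(p)>5: print(t,n,len(p),np.round(np.median(W[m],0),4),[np.round(q,4) for q in cv2.minAreaRect(p)], np.round(np.percentile(p,[1,99],0),3).tolist())
    img=np.zeros((400,640),bool); img[60:200,280:360]=1
    rect(R&img&(abs(z-.155)<.006),'lidtop'); rect(R&img&(abs(z-.119)<.006),'deck'); rect(R&img&(z>.172)&(z<.20),'handle')
    h=z[R&img]; print(np.histogram(h,bins=np.arange(.1,.2,.005)))
W=cloud('scene0')
for n,(u,v) in dict(patch=(305,310),pot=(270,255),scr1=(238,308),scr2=(228,393),mk1=(374,300),mk2=(363,352),vice=(322,243),benchedge=(408,320),blue=(295,395),tw=(362,232)).items(): print(n,np.round(W[v,u],3))
# occupied grid around patch
x,y,z=W[...,0],W[...,1],W[...,2]
g=np.full((30,30),-1)
for i in range(30):
    for j in range(30):
        m=(abs(x-(.2+.02*i))<.01)&(abs(y-(-.25+.02*j))<.01)
        if m.any(): g[i,j]=int(1000*np.nanpercentile(z[m],95))
for j in range(30): print(round(-.25+.02*j,2),' '.join('%3d'%k for k in g[:,j]))
```

```text
scene0 lidtop 1871 [ 0.554  -0.3018  0.1573] [array([ 0.5572, -0.3208]), array([0.162 , 0.2122]), np.float64(19.5235)] [[0.458, -0.428], [0.653, -0.206]]
scene0 deck 769 [ 0.5633 -0.2336  0.1201] [array([ 0.5566, -0.3201]), array([0.201 , 0.2445]), np.float64(19.3022)] [[0.43, -0.434], [0.682, -0.178]]
scene0 handle 87 [ 0.5548 -0.3102  0.1848] [array([ 0.5574, -0.3193]), array([0.0138, 0.089 ]), np.float64(20.6851)] [[0.539, -0.358], [0.574, -0.278]]
(array([  92,   92,   88,  323,  408,   77,   79,   84,   73,   84,  214,
       1574,   88,   10,    3,   11,   36,   37,    0]), array([0.1  , 0.105, 0.11 , 0.115, 0.12 , 0.125, 0.13 , 0.135, 0.14 ,
       0.145, 0.15 , 0.155, 0.16 , 0.165, 0.17 , 0.175, 0.18 , 0.185,
       0.19 , 0.195]))
side0 lidtop 778 [ 0.5446 -0.2879  0.1569] [array([ 0.5544, -0.3213]), array([0.1614, 0.2135]), np.float64(19.4019)] [[0.452, -0.422], [0.646, -0.202]]
side0 deck 437 [ 0.5407 -0.2267  0.1193] [array([ 0.5513, -0.3176]), array([0.201 , 0.2417]), np.float64(18.1724)] [[0.426, -0.396], [0.676, -0.178]]
side0 handle 42 [ 0.5475 -0.2972  0.1837] [array
[... 3693 characters left out ...]
  3   3   3   3   2   3   2   2   3   3   3   4   3   3  43  46  50  55  38
0.25  -1  -1  -1   3   2   3   3  17  12   3   2   3   3   2   2   2   3   3   3   3   3   3   3   3  14  38   3  18  38  39
0.27  -1  -1  -1   3   3   3   2  17  15   3   3   3   2   2   3   3   3   3   2   3   2   3   3  12   3  16   3   3  37  39
0.29  -1  -1  -1   3   3   2   3  16  17   3   3   3   2   3   3   3   3   3   2   3   2   3   3  14   3   7   9   2  20  18
0.31  -1  -1  -1   2   3   3   2  15  17   3   2   3   2   3   3   3   2   3   3   3   3   3  12  13   3   4   6   6  17  17
0.33  -1  -1  -1   3   3   3   3  12  17   2   3   3   3   3   3   2   2   3   3   3   3   2  15  11   2   3   5  12  17   3
```

servo_tool --steps '[{"tx":2.29,"ty":1.25,"yaw":5.78},{"tx":2.29,"ty":1.25,"yaw":5.78},{"tx":2.29,"ty":1.25,"yaw":5.78},{"tx":2.29,"ty":1.25,"yaw":5.78},{"tx":2.29,"ty":1.25,"yaw":5.78},{"tx":2.29,"ty":1.25,"yaw":5.78},{"tx":2.29,"ty":1.25,"yaw":5.78},{"tx":2.29,"ty":1.25,"yaw":5.78},{"tx":2.29,"ty":1.25,"yaw":5.78},{"tx":2.29,"ty":1.25,"yaw":5.78},{"tx":2.29,"ty":1.25,"yaw":5.78},{"tx":2.29,"ty":1.25,"yaw":5.78},{"tx":2.29,"ty":1.25,"yaw":5.78},{"tx":2.29,"ty":1.25,"yaw":5.78},{"tx":2.29,"ty":1.25,"yaw":5.78},{},{}]'

```text
invalid input at $.steps[0]: expected keys tx, ty, tz, yaw, claw
```

Run:
```python
from h import *
s=env.observe(); print(s['time_s'],s['position'],np.round(s['tool_rot'],3).tolist(),s['q'],env.tcp_to_tips)
shot('wrist','w1'); W=cloud('w1'); x,y,z=W[...,0],W[...,1],W[...,2]
print(np.nanmin(W.reshape(-1,3),0))
for a,b in((.15,.165),(.175,.195),(.11,.125)):
    m=(z>a)&(z<b)&(y<-.2)
    print(m.sum(),[np.round(q,4) for q in cv2.minAreaRect(W[m][:,:2].astype(np.float32))],np.nanmedian(z[m]))
W=cloud('scene0');x,y,z=W[...,0],W[...,1],W[...,2]
for lo,hi,nm in((.3,.4,'marker'),(.59,.68,'behind')):
    m=(z>.008)&(x>lo)&(x<hi)&(y>.09)&(y<.42); print(nm,np.percentile(W[m],[0.5,99.5],0).round(3).tolist())
m=(z>.008)&(x>.37)&(x<.6)&(y>.0)&(y<.09); print('vice',W[m].max(0))
m=(z>.008)&(x>.38)&(x<.59)&(y>.3)&(y<.6); print('blue',np.percentile(W[m],[0.5,99.5],0).round(3).tolist())
```

```text
0.1 [ 0.2130057  -0.50684259  0.24979079] [[0.922, 0.387, -0.0], [0.387, -0.922, 0.001], [0.0, -0.001, -1.0]] [-7.95445848e+01  2.18375416e+01  7.43768169e+01 -1.89965363e-03
  8.38567574e+01 -1.23337284e+01] 0.019
[-1.50450448 -0.93445324 -0.8107909 ]
0 [array([0., 0.]), array([0., 0.]), np.float64(0.0)] nan
0 [array([0., 0.]), array([0., 0.]), np.float64(0.0)] nan
73 [array([ 0.165 , -0.9293]), array([0.0132, 0.005 ]), np.float64(3.7677)] 0.11288654466624815
marker [[0.334, 0.215, 0.009], [0.363, 0.347, 0.019]]
behind [[0.593, 0.105, 0.008], [0.679, 0.419, 0.04]]
vice [0.59991714 0.06685329 0.06698535]
blue [[0.452, 0.422, 0.008], [0.589, 0.462, 0.027]]
  return np.nanmean(a, axis, out=out, keepdims=keepdims)
```

View pics/w1.png

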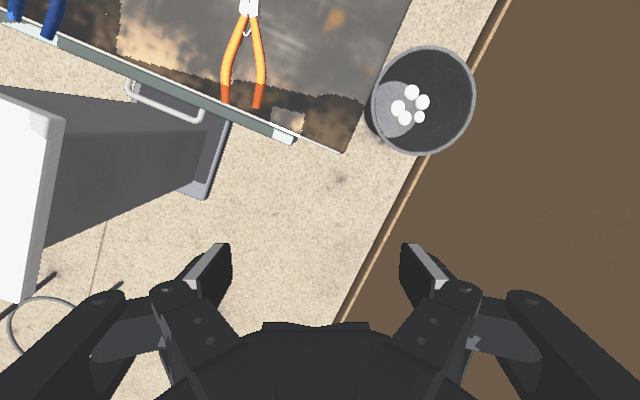

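The move was refused because every row needs all five keys. The picture is just the start pose: the bench edge, orange pliers at (243,60) and the bin at (423,100). I'll resend with complete rows.

servo_tool --steps '[{"tx":2.29,"ty":1.25,"tz":0,"yaw":5.78,"claw":8.5},{"tx":2.29,"ty":1.25,"tz":0,"yaw":5.78,"claw":8.5},{"tx":2.29,"ty":1.25,"tz":0,"yaw":5.78,"claw":8.5},{"tx":2.29,"ty":1.25,"tz":0,"yaw":5.78,"claw":8.5},{"tx":2.29,"ty":1.25,"tz":0,"yaw":5.78,"claw":8.5},{"tx":2.29,"ty":1.25,"tz":0,"yaw":5.78,"claw":8.5},{"tx":2.29,"ty":1.25,"tz":0,"yaw":5.78,"claw":8.5},{"tx":2.29,"ty":1.25,"tz":0,"yaw":5.78,"claw":8.5},{"tx":2.29,"ty":1.25,"tz":0,"yaw":5.78,"claw":8.5},{"tx":2.29,"ty":1.25,"tz":0,"yaw":5.78,"claw":8.5},{"tx":2.29,"ty":1.25,"tz":0,"yaw":5.78,"claw":8.5},{"tx":2.29,"ty":1.25,"tz":0,"yaw":5.78,"claw":8.5},{"tx":2.29,"ty":1.25,"tz":0,"yaw":5.78,"claw":8.5},{"tx":2.29,"ty":1.25,"tz":0,"yaw":5.78,"claw":8.5},{"tx":2.29,"ty":1.25,"tz":0,"yaw":5.78,"claw":8.5},{"tx":0,"ty":0,"tz":0,"yaw":0,"claw":8.5},{"tx":0,"ty":0,"tz":0,"yaw":0,"claw":8.5}]'

```text
time_s: 1.85
position: [0.5565, -0.3194, 0.2498]
tool_rot: [[-0.333, 0.943, -0.001], [0.943, 0.333, 0.0], [0.001, -0.001, -1.0]]
ft_force: [0.2, -0.5, -0.0]
grip_width: 0.0852
gripper_force: 0.0
```

```bash
cat > lid.py <<'E'
from h import *
s=env.observe(); print(s['time_s'],s['position'],np.round(s['tool_rot'],3).tolist(),s['q'].round(1))
shot('wrist','w2'); W=cloud('w2'); x,y,z=W[...,0],W[...,1],W[...,2]
for a,b in((.15,.165),(.175,.195),(.11,.125)):
    m=(z>a)&(z<b)&(y<-.15)&(x>.35)&(x<.75)
    if m.sum()>9: print(m.sum(),[np.round(q,4) for q in cv2.minAreaRect(W[m][:,:2].astype(np.float32))],np.nanmedian(z[m]))
E
python3 lid.py
```

```text
1.85 [ 0.55647936 -0.31938495  0.24979064] [[-0.333, 0.943, -0.001], [0.943, 0.333, 0.0], [0.001, -0.001, -1.0]] [-40.4  31.4  58.2  -0.   90.5 -59.9]
45167 [array([ 0.5576, -0.321 ]), array([0.1623, 0.2054]), np.float64(19.4095)] 0.15713457214539026
2201 [array([ 0.5575, -0.3205]), array([0.0138, 0.0887]), np.float64(19.6662)] 0.1848972524439672
5768 [array([ 0.5576, -0.3213]), array([0.201 , 0.2392]), np.float64(19.4431)] 0.11965090435554068
```

servo_tool --steps '[{"tx":0.1,"ty":-0.1,"tz":-1.5,"yaw":0,"claw":8.5},{"tx":0,"ty":0,"tz":-1.5,"yaw":0,"claw":5},{"tx":0,"ty":0,"tz":-1.5,"yaw":0,"claw":5},{"tx":0,"ty":0,"tz":-1.5,"yaw":0,"claw":5},{"tx":0,"ty":0,"tz":-1.0,"yaw":0,"claw":5},{"tx":0,"ty":0,"tz":0,"yaw":0,"claw":4},{"tx":0,"ty":0,"tz":0,"yaw":0,"claw":0},{"tx":0,"ty":0,"tz":0,"yaw":0,"claw":0},{"tx":0,"ty":0,"tz":0,"yaw":0,"claw":0},{"tx":0,"ty":0,"tz":0,"yaw":0,"claw":0},{"tx":0,"ty":0,"tz":0,"yaw":0,"claw":0},{"tx":0,"ty":0,"tz":0,"yaw":0,"claw":0}]' --newtons 60

```text
time_s: 3.1
position: [0.5577, -0.3209, 0.1814]
tool_rot: [[-0.334, 0.943, 0.001], [0.943, 0.334, -0.002], [-0.002, 0.001, -1.0]]
ft_force: [-1.5, -1.0, 5.3]
grip_width: 0.0127
gripper_force: 60.3
```

servo_tool --steps '[{"tx":0,"ty":0,"tz":0.5,"yaw":0,"claw":0},{"tx":0,"ty":0,"tz":0.5,"yaw":0,"claw":0},{"tx":0,"ty":0,"tz":1,"yaw":0,"claw":0},{"tx":0,"ty":0,"tz":1,"yaw":0,"claw":0},{"tx":0,"ty":0,"tz":1,"yaw":0,"claw":0},{"tx":0,"ty":0,"tz":1,"yaw":0,"claw":0},{"tx":0,"ty":0,"tz":1,"yaw":0,"claw":0},{"tx":0,"ty":0,"tz":1,"yaw":0,"claw":0},{"tx":0,"ty":0,"tz":0,"yaw":0,"claw":0},{"tx":0,"ty":0,"tz":0,"yaw":0,"claw":0}]'

```text
time_s: 4.1
position: [0.5575, -0.3205, 0.2503]
tool_rot: [[-0.334, 0.943, -0.0], [0.943, 0.334, 0.0], [0.0, -0.0, -1.0]]
ft_force: [-1.0, -0.4, -1.7]
grip_width: 0.0129
gripper_force: 59.3
```

Run:
```python
from h import *
shot('scene','s1'); shot('wrist','w3')
W=cloud('s1');x,y,z=W[...,0],W[...,1],W[...,2]
a=cv2.imread('pics/s1.png')[60:220,250:420]; b=cv2.resize(cv2.imread('pics/w3.png'),(480,300)); a=cv2.resize(a,None,fx=300/160,fy=300/160,interpolation=2)
cv2.imwrite('pics/c1.png',np.hstack([a,b]))
```

```text
(no output)
```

View pics/c1.png

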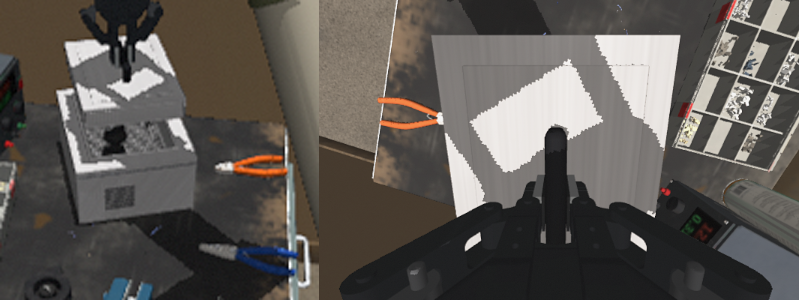

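The lid hangs level in the gripper, clear of the cleaner (left half, about (125,75)), and the tank is open beneath it. Carrying it to the patch.

servo_tool --steps '[{"tx":-0.2,"ty":1.3,"tz":0,"yaw":-0.95,"claw":0},{"tx":-0.2,"ty":2.3,"tz":0,"yaw":-0.95,"claw":0},{"tx":-0.4,"ty":3,"tz":0,"yaw":-0.95,"claw":0},{"tx":-0.4,"ty":3,"tz":0,"yaw":-1.0,"claw":0},{"tx":-0.4,"ty":3,"tz":0,"yaw":-1.0,"claw":0},{"tx":-0.4,"ty":3,"tz":0,"yaw":-1.0,"claw":0},{"tx":-0.4,"ty":3,"tz":0,"yaw":-1.0,"claw":0},{"tx":-0.4,"ty":3,"tz":0,"yaw":-1.0,"claw":0},{"tx":-0.4,"ty":3,"tz":0,"yaw":-1.0,"claw":0},{"tx":-0.4,"ty":3,"tz":0,"yaw":-1.0,"claw":0},{"tx":-0.4,"ty":3,"tz":0,"yaw":-1.0,"claw":0},{"tx":-0.4,"ty":3,"tz":0,"yaw":-1.0,"claw":0},{"tx":-0.5,"ty":3,"tz":0,"yaw":-1.0,"claw":0},{"tx":-0.5,"ty":3,"tz":0,"yaw":-1.0,"claw":0},{"tx":-0.5,"ty":3,"tz":0,"yaw":-1.0,"claw":0},{"tx":-0.5,"ty":3,"tz":0,"yaw":-1.0,"claw":0},{"tx":-0.5,"ty":3,"tz":0,"yaw":-1.0,"claw":0},{"tx":-0.4,"ty":3,"tz":0,"yaw":-1.0,"claw":0},{"tx":-0.4,"ty":2.6,"tz":0,"yaw":-1.0,"claw":0},{"tx":-0.4,"ty":1.4,"tz":0,"yaw":-0.6,"claw":0}]'

```text
time_s: 6.2
position: [0.4759, 0.2372, 0.2499]
tool_rot: [[-0.002, 1.0, -0.001], [1.0, 0.002, 0.0], [0.0, -0.001, -1.0]]
ft_force: [0.5, -1.0, -2.5]
grip_width: 0.0123
gripper_force: 59.2
```

servo_tool --steps '[{"tx":0,"ty":0,"tz":-1.5,"yaw":0,"claw":0},{"tx":0,"ty":0,"tz":-2,"yaw":0,"claw":0},{"tx":0,"ty":0,"tz":-2,"yaw":0,"claw":0},{"tx":0,"ty":0,"tz":-2,"yaw":0,"claw":0},{"tx":0,"ty":0,"tz":-2,"yaw":0,"claw":0},{"tx":0,"ty":0,"tz":-2,"yaw":0,"claw":0},{"tx":0,"ty":0,"tz":-2,"yaw":0,"claw":0},{"tx":0,"ty":0,"tz":-1.5,"yaw":0,"claw":0},{"tx":0,"ty":0,"tz":-1,"yaw":0,"claw":0},{"tx":0,"ty":0,"tz":-0.7,"yaw":0,"claw":0},{"tx":0,"ty":0,"tz":0,"yaw":0,"claw":0},{"tx":0,"ty":0,"tz":0,"yaw":0,"claw":0}]'

```text
time_s: 7.4
position: [0.4768, 0.2356, 0.0838]
tool_rot: [[-0.001, 1.0, 0.001], [1.0, 0.001, 0.0], [0.0, 0.001, -1.0]]
ft_force: [-0.3, 0.4, -2.6]
grip_width: 0.0125
gripper_force: 59.1
```

servo_tool --steps '[{"tx":0,"ty":0,"tz":-0.7,"yaw":0,"claw":0},{"tx":0,"ty":0,"tz":-0.6,"yaw":0,"claw":0},{"tx":0,"ty":0,"tz":-0.3,"yaw":0,"claw":0},{"tx":0,"ty":0,"tz":-0.2,"yaw":0,"claw":0},{"tx":0,"ty":0,"tz":-0.1,"yaw":0,"claw":0},{"tx":0,"ty":0,"tz":0,"yaw":0,"claw":0},{"tx":0,"ty":0,"tz":0,"yaw":0,"claw":0}]'

```text
time_s: 8.1
position: [0.4766, 0.2355, 0.0645]
tool_rot: [[-0.001, 1.0, 0.0], [1.0, 0.001, 0.0], [0.0, 0.0, -1.0]]
ft_force: [0.6, 0.2, -2.2]
grip_width: 0.0129
gripper_force: 59.2
```

servo_tool --steps '[{"tx":0,"ty":0,"tz":-0.1,"yaw":0,"claw":0},{"tx":0,"ty":0,"tz":-0.1,"yaw":0,"claw":0},{"tx":0,"ty":0,"tz":-0.1,"yaw":0,"claw":0},{"tx":0,"ty":0,"tz":0,"yaw":0,"claw":0},{"tx":0,"ty":0,"tz":0,"yaw":0,"claw":0}]'

```text
time_s: 8.6
position: [0.4766, 0.2355, 0.0624]
tool_rot: [[-0.001, 1.0, 0.001], [1.0, 0.001, 0.0], [0.0, 0.001, -1.0]]
ft_force: [-3.8, -1.0, 9.6]
grip_width: 0.0126
gripper_force: 60.9
```

servo_tool --steps '[{"tx":0,"ty":0,"tz":0,"yaw":0,"claw":2},{"tx":0,"ty":0,"tz":0,"yaw":0,"claw":4},{"tx":0,"ty":0,"tz":0,"yaw":0,"claw":6},{"tx":0,"ty":0,"tz":0,"yaw":0,"claw":6},{"tx":0,"ty":0,"tz":0,"yaw":0,"claw":6},{"tx":0,"ty":0,"tz":0.5,"yaw":0,"claw":6},{"tx":0,"ty":0,"tz":1,"yaw":0,"claw":6},{"tx":0,"ty":0,"tz":2,"yaw":0,"claw":6},{"tx":0,"ty":0,"tz":3,"yaw":0,"claw":6},{"tx":0,"ty":0,"tz":3,"yaw":0,"claw":6},{"tx":0,"ty":0,"tz":3,"yaw":0,"claw":6},{"tx":0,"ty":0,"tz":3,"yaw":0,"claw":6},{"tx":0,"ty":0,"tz":3,"yaw":0,"claw":6},{"tx":0,"ty":0,"tz":3,"yaw":0,"claw":6}]'

```text
time_s: 10.0
position: [0.4761, 0.2354, 0.2786]
tool_rot: [[-0.001, 1.0, 0.001], [1.0, 0.001, 0.0], [0.0, 0.001, -1.0]]
ft_force: [0.2, 0.7, -0.6]
grip_width: 0.0601
gripper_force: 0.0
```

servo_tool --steps '[{"tx":0.2,"ty":-1.3,"tz":0.6,"yaw":0.95,"claw":8},{"tx":0.2,"ty":-2.3,"tz":0.5,"yaw":0.95,"claw":8},{"tx":0.4,"ty":-3,"tz":0.5,"yaw":0.95,"claw":8},{"tx":0.4,"ty":-3,"tz":0.5,"yaw":1.0,"claw":8},{"tx":0.4,"ty":-3,"tz":0.5,"yaw":1.0,"claw":8},{"tx":0.4,"ty":-3,"tz":0.5,"yaw":1.0,"claw":8},{"tx":0.4,"ty":-3,"tz":0.5,"yaw":1.0,"claw":8},{"tx":0.4,"ty":-3,"tz":0.5,"yaw":1.0,"claw":8},{"tx":0.4,"ty":-3,"tz":0,"yaw":1.0,"claw":8},{"tx":0.4,"ty":-3,"tz":0,"yaw":1.0,"claw":8},{"tx":0.4,"ty":-3,"tz":0,"yaw":1.0,"claw":8},{"tx":0.4,"ty":-3,"tz":0,"yaw":1.0,"claw":8},{"tx":0.5,"ty":-3,"tz":0,"yaw":1.0,"claw":8},{"tx":0.5,"ty":-3,"tz":0,"yaw":1.0,"claw":8},{"tx":0.5,"ty":-3,"tz":0,"yaw":1.0,"claw":8},{"tx":0.5,"ty":-3,"tz":0,"yaw":1.0,"claw":8},{"tx":0.5,"ty":-3,"tz":0,"yaw":1.0,"claw":8},{"tx":0.4,"ty":-3,"tz":0,"yaw":1.0,"claw":8},{"tx":0.4,"ty":-2.6,"tz":0,"yaw":1.0,"claw":8},{"tx":0.4,"ty":-1.4,"tz":0,"yaw":0.6,"claw":8}]'

```text
time_s: 12.0
position: [0.5571, -0.3224, 0.3178]
tool_rot: [[-0.333, 0.943, 0.0], [0.943, 0.333, -0.0], [-0.0, -0.0, -1.0]]
ft_force: [-0.1, -0.3, 0.1]
grip_width: 0.08
gripper_force: 0.0
```

Run:
```python
from h import *
s=env.observe(); print(s['time_s'],s['position'],np.round(s['tool_rot'],3).tolist())
shot('scene','s2'); shot('wrist','w4')
W=cloud('s2');x,y,z=W[...,0],W[...,1],W[...,2]
m=(abs(z-.038)<.006)&(x>.37)&(x<.59)&(y>.1)&(y<.4); print('lid',[np.round(q,4) for q in cv2.minAreaRect(W[m][:,:2].astype(np.float32))],np.percentile(z[m],[2,50,98]))
a=cv2.resize(cv2.imread('pics/s2.png')[180:380,200:400],(300,300)); b=cv2.resize(cv2.imread('pics/w4.png'),(480,300))
cv2.imwrite('pics/c2.png',np.hstack([a,b]))
W=cloud('w4');C=np.array([.5575,-.3208]);t=np.radians(19.45);R=np.array([[np.cos(t),-np.sin(t)],[np.sin(t),np.cos(t)]])
L=(W[...,:2]-C)@R; h=W[...,2]
g=np.full((25,21),-1)
for i in range(25):
  for j in range(21):
    m=(abs(L[...,1]-(.12-.01*i))<.005)&(abs(L[...,0]-(-.1+.01*j))<.005)
    if m.any(): g[i,j]=int(1000*np.nanpercentile(h[m],95))
print('x',' '.join('%4d'%(-100+10*j) for j in range(21)))
for i in range(25): print(120-10*i,' '.join('%4d'%k for k in g[i]))
```

```text
12.0 [ 0.55714015 -0.32239972  0.31780792] [[-0.333, 0.943, 0.0], [0.943, 0.333, -0.0], [-0.0, -0.0, -1.0]]
lid [array([0.4773, 0.2354]), array([0.2085, 0.1616]), np.float64(89.857)] [0.03449957 0.03821041 0.0414289 ]
x -100  -90  -80  -70  -60  -50  -40  -30  -20  -10    0   10   20   30   40   50   60   70   80   90  100
120  120  120  121  120  120  120  120  121  121  120  120  120  120  120  120  120  120  120  120  121  120
110  120  120  120  120  120  120  120  120  120  120  120  120  120  120  120  120  120  120  120  120  120
100  120  120  120  121  120  121  121  121  120  120  120  121  120  120  120  120  120  121  120  120  121
90  120  120  120  126  126  126  125  126  126  126  126  126  126  126  126  126  126  126  121  121  120
80  121  120  120  126   96   96   96  131  124  111   98   96   97   96   96   96   96  126  121  121  121
70  120  120  120  125   96   95   96  136   96   96   96   95   96   96   96   96   96  126  120  120  120
60  120  120  120  125   96   49  140  138   73   73   62   61   53   49   48   49   96  126  120  120  121
50  120  120  12
[... 1241 characters left out ...]
 61   48   48   48   95  126  120  120  120
-70  120  120  120  126   96   47  137  137   48   59   61   61   59   48   48   48   96  126  120  120  120
-80  120  121  120  125   96   96   96  131  122  106   96   97   96   95   96   96   96  125  120  120  120
-90  120  120  120  125  125  125  125  125  125  125  125  125  125  125  125  125  125  126  120  121  121
-100  120  120  120  125  126  125  126  125  125  125  125  125  125  125  125  125  125  126  120  120  120
-110  120  120  120  120  120  120  120  120  120  120  120  120  120  121  120  120  120  120  120  121  120
-120  120  120  120  120  120  120  120  120  120  121  120  120  120  120  120  120  120  120  120  121  120
```

View pics/c2.png

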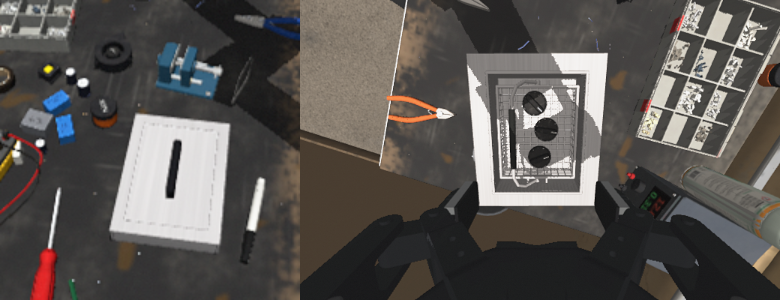

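The lid lies flat on the patch, clear of the marker and pot. In the wrist half the basket shows three knobs at about (535,103), (546,129) and (540,156). The handle is folded to the front (-x) side at (514,138). Next I'll refine the bar and basket positions.

Run:
```python
from h import *
W=cloud('w4');C=np.array([.5575,-.3208]);t=np.radians(19.45);R=np.array([[np.cos(t),-np.sin(t)],[np.sin(t),np.cos(t)]])
L=(W[...,:2]-C)@R; h=W[...,2]; X,Y=L[...,0],L[...,1]
I=(abs(X)<.064)&(abs(Y)<.086)
m=I&(h>.134)&(h<.16)&(X<-.02); print('bar',np.percentile(L[m],[2,50,98],0).round(4).tolist(),np.percentile(h[m],[50,90,98]))
c=np.polyfit(Y[m],X[m],1); print('slope deg',np.degrees(np.arctan(c[0])),c)
m=I&(h>.09)&(h<.100); print('wall',np.percentile(L[m],[1,99],0).round(4).tolist(),[q for q in cv2.minAreaRect(L[m].astype(np.float32))])
m=(abs(X)<.09)&(abs(Y)<.12)&(h>.1235)&(h<.13); print('rim',[q for q in cv2.minAreaRect(L[m].astype(np.float32))])
# leg ends in y
m=I&(h>.1)&(h<.134); print('legs',L[m].min(0),L[m].max(0))
for x0,y0 in((-.036,0),(0,0)): print(C+R@[x0,y0])
```

```text
bar [[-0.0405, -0.0672], [-0.0355, 0.0041], [-0.0313, 0.0657]] [0.14120897 0.14274532 0.14341293]
slope deg 0.1569480719351832 [ 0.00273927 -0.03554621]
wall [[-0.0639, -0.0845], [0.0639, 0.0835]] [(-4.6938657760620117e-07, -0.0005118623375892639), (0.1708269715309143, 0.1279943287372589), 89.99771118164062]
rim [(0.00015570223331451416, -0.0012495145201683044), (0.19252341985702515, 0.14912055432796478), 89.9733657836914]
legs [-0.03491804 -0.0858563 ] [-0.00555034  0.084504  ]
[ 0.52355443 -0.33278743]
[ 0.5575 -0.3208]
```

servo_tool --steps '[{"tx":-1.1,"ty":-0.4,"tz":-2,"yaw":0,"claw":2.4},{"tx":-1.1,"ty":-0.4,"tz":-2,"yaw":0,"claw":2.4},{"tx":-1.1,"ty":-0.4,"tz":-2,"yaw":0,"claw":2.4},{"tx":0,"ty":0,"tz":-2,"yaw":0,"claw":2.4},{"tx":0,"ty":0,"tz":-2,"yaw":0,"claw":2.4},{"tx":0,"ty":0,"tz":-2,"yaw":0,"claw":2.4},{"tx":0,"ty":0,"tz":0,"yaw":0,"claw":2.4},{"tx":0,"ty":0,"tz":0,"yaw":0,"claw":2.4},{"tx":0,"ty":0,"tz":0,"yaw":0,"claw":2.4}]' --newtons 20

```text
time_s: 13.0
position: [0.525, -0.3324, 0.1991]
tool_rot: [[-0.334, 0.943, 0.002], [0.943, 0.334, -0.002], [-0.002, 0.001, -1.0]]
ft_force: [-0.5, 0.0, 0.1]
grip_width: 0.024
gripper_force: 0.0
```

servo_tool --steps '[{"tx":-0.12,"ty":-0.1,"tz":-1.5,"yaw":0,"claw":2.4},{"tx":0,"ty":0,"tz":-1.5,"yaw":0,"claw":2.4},{"tx":0,"ty":0,"tz":-1,"yaw":0,"claw":2.4},{"tx":0,"ty":0,"tz":-0.7,"yaw":0,"claw":2.4},{"tx":0,"ty":0,"tz":-0.6,"yaw":0,"claw":2.4},{"tx":0,"ty":0,"tz":-0.4,"yaw":0,"claw":2.4},{"tx":0,"ty":0,"tz":0,"yaw":0,"claw":2.4},{"tx":0,"ty":0,"tz":0,"yaw":0,"claw":1.6},{"tx":0,"ty":0,"tz":0,"yaw":0,"claw":1.6},{"tx":0,"ty":0,"tz":0,"yaw":0,"claw":1.6}]' --newtons 20

```text
time_s: 14.0
position: [0.5235, -0.3336, 0.1406]
tool_rot: [[-0.334, 0.943, 0.0], [0.943, 0.334, -0.0], [-0.001, 0.0, -1.0]]
ft_force: [-0.5, -0.7, 0.2]
grip_width: 0.0159
gripper_force: 0.0
```

Run:
```python
from h import *
shot('scene','s3'); shot('side','d3'); shot('wrist','w5')
a=cv2.resize(cv2.imread('pics/s3.png')[70:190,260:380],(390,390),interpolation=2); b=cv2.resize(cv2.imread('pics/w5.png')[130:330,220:420],(390,390))
cv2.imwrite('pics/c3.png',np.hstack([a,b]))
```

```text
(no output)
```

View pics/c3.png

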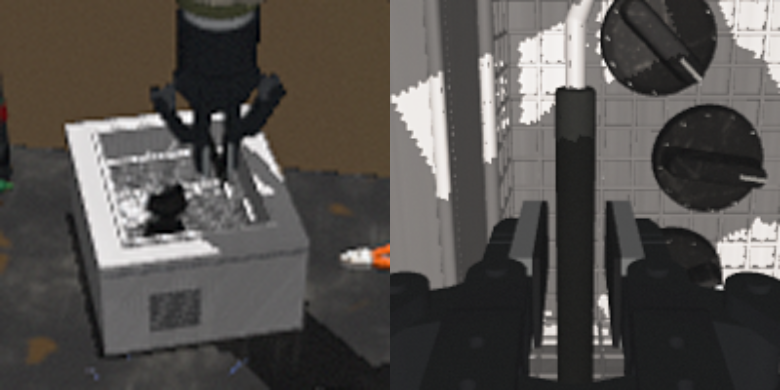

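The right half shows the bar centred between the pads at (573,230), so I'll swing it up along the arc.

servo_tool --steps '[{"tx":0.255,"ty":0.09,"tz":0.175,"yaw":0,"claw":1.6},{"tx":0.255,"ty":0.09,"tz":0.175,"yaw":0,"claw":1.6},{"tx":0.273,"ty":0.097,"tz":0.15,"yaw":0,"claw":1.6},{"tx":0.273,"ty":0.097,"tz":0.15,"yaw":0,"claw":1.6},{"tx":0.288,"ty":0.102,"tz":0.118,"yaw":0,"claw":1.6},{"tx":0.288,"ty":0.102,"tz":0.118,"yaw":0,"claw":1.6},{"tx":0.297,"ty":0.105,"tz":0.085,"yaw":0,"claw":1.6},{"tx":0.297,"ty":0.105,"tz":0.085,"yaw":0,"claw":1.6},{"tx":0.302,"ty":0.107,"tz":0.05,"yaw":0,"claw":1.6},{"tx":0.302,"ty":0.107,"tz":0.05,"yaw":0,"claw":1.6},{"tx":0.306,"ty":0.108,"tz":0.017,"yaw":0,"claw":1.6},{"tx":0.306,"ty":0.108,"tz":0.017,"yaw":0,"claw":1.6},{"tx":0,"ty":0,"tz":0,"yaw":0,"claw":1.6},{"tx":0,"ty":0,"tz":0,"yaw":0,"claw":0},{"tx":0,"ty":0,"tz":0,"yaw":0,"claw":0},{"tx":0,"ty":0,"tz":0,"yaw":0,"claw":0},{"tx":0,"ty":0,"tz":0,"yaw":0,"claw":0}]' --newtons 60

```text
time_s: 15.85
position: [0.5578, -0.3213, 0.1523]
tool_rot: [[-0.334, 0.943, 0.0], [0.943, 0.334, 0.0], [0.0, 0.0, -1.0]]
ft_force: [0.8, 0.7, 1.0]
grip_width: 0.0076
gripper_force: 58.5
```

Run:
```python
from h import *
shot('wrist','w6')
cv2.imwrite('pics/c4.png',cv2.resize(cv2.imread('pics/w6.png')[60:400,100:540],(660,510)))
W=cloud('w6');C=np.array([.5575,-.3208]);t=np.radians(19.45);R=np.array([[np.cos(t),-np.sin(t)],[np.sin(t),np.cos(t)]])
L=(W[...,:2]-C)@R; h=W[...,2]; X,Y=L[...,0],L[...,1]
m=(abs(X)<.03)&(abs(Y)<.06)&(Y>.014)&(h>.14)&(h<.165); print(m.sum(),np.percentile(L[m],[2,50,98],0).round(4).tolist(),np.percentile(h[m],[50,90,98]))
```

```text
1721 [[-0.0041, 0.0148], [0.0006, 0.0342], [0.0052, 0.0585]] [0.15311867 0.15471443 0.15526819]
```

View pics/c4.png

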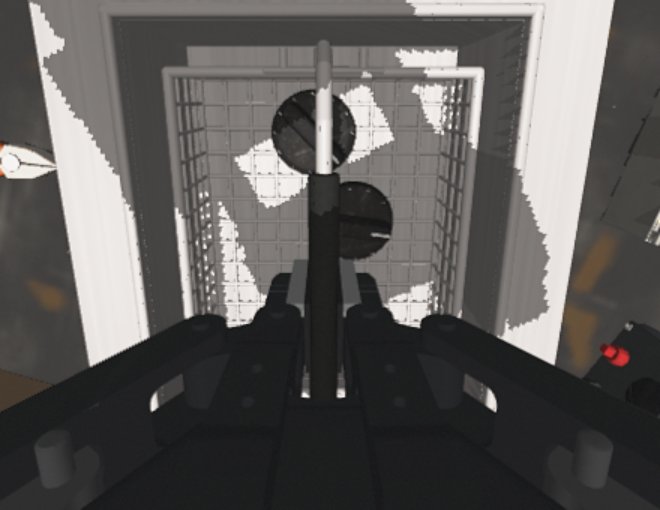

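The handle is upright at (323,250) and held in the pads. Now I'll lift slowly.

servo_tool --steps '[{"tx":0,"ty":0,"tz":0.2,"yaw":0,"claw":0},{"tx":0,"ty":0,"tz":0.4,"yaw":0,"claw":0},{"tx":0,"ty":0,"tz":0.6,"yaw":0,"claw":0},{"tx":0,"ty":0,"tz":0.8,"yaw":0,"claw":0},{"tx":0,"ty":0,"tz":0.8,"yaw":0,"claw":0},{"tx":0,"ty":0,"tz":0.8,"yaw":0,"claw":0},{"tx":0,"ty":0,"tz":0.8,"yaw":0,"claw":0},{"tx":0,"ty":0,"tz":0.8,"yaw":0,"claw":0},{"tx":0,"ty":0,"tz":0.8,"yaw":0,"claw":0},{"tx":0,"ty":0,"tz":0.8,"yaw":0,"claw":0}]' --newtons 80

```text
time_s: 16.9
position: [0.5577, -0.3213, 0.2209]
tool_rot: [[-0.334, 0.943, -0.0], [0.943, 0.334, -0.0], [0.0, -0.0, -1.0]]
ft_force: [1.2, -0.1, -4.9]
grip_width: 0.0072
gripper_force: 78.0
```

servo_tool --steps '[{"tx":0,"ty":0,"tz":0.8,"yaw":0,"claw":0},{"tx":0,"ty":0,"tz":0.8,"yaw":0,"claw":0},{"tx":0,"ty":0,"tz":0.8,"yaw":0,"claw":0},{"tx":0,"ty":0,"tz":0.8,"yaw":0,"claw":0},{"tx":0,"ty":0,"tz":0.8,"yaw":0,"claw":0},{"tx":0,"ty":0,"tz":0.8,"yaw":0,"claw":0},{"tx":0,"ty":0,"tz":0.8,"yaw":0,"claw":0},{"tx":0,"ty":0,"tz":0.8,"yaw":0,"claw":0},{"tx":0,"ty":0,"tz":0.8,"yaw":0,"claw":0},{"tx":0,"ty":0,"tz":0.6,"yaw":0,"claw":0},{"tx":0,"ty":0,"tz":0.4,"yaw":0,"claw":0},{"tx":0,"ty":0,"tz":0.2,"yaw":0,"claw":0},{"tx":0,"ty":0,"tz":0,"yaw":0,"claw":0},{"tx":0,"ty":0,"tz":0,"yaw":0,"claw":0},{"tx":0,"ty":0,"tz":0,"yaw":0,"claw":0}]'

```text
time_s: 18.4
position: [0.5577, -0.3213, 0.3039]
tool_rot: [[-0.334, 0.943, -0.001], [0.943, 0.334, 0.0], [0.001, -0.0, -1.0]]
ft_force: [-0.5, 0.5, -5.3]
grip_width: 0.0069
gripper_force: 78.0
```

Run:
```python
from h import *
shot('wrist','w7');shot('side','d7');shot('scene','s7')
a=cv2.resize(cv2.imread('pics/d7.png')[70:230,240:400],(390,390),interpolation=2); b=cv2.resize(cv2.imread('pics/w7.png')[0:400,120:520],(390,390))
cv2.imwrite('pics/c5.png',np.hstack([a,b]))
C=np.array([.5575,-.3208]);t=np.radians(19.45);R=np.array([[np.cos(t),-np.sin(t)],[np.sin(t),np.cos(t)]])
for n in('w7','s7','d7'):
    W=cloud(n);L=(W[...,:2]-C)@R; h=W[...,2]; X,Y=L[...,0],L[...,1]
    m=(abs(X)<.075)&(abs(Y)<.1)&(h>.16)&(h<.25); A=np.c_[X[m],Y[m],h[m]]
    print(n,len(A),np.percentile(A,[1,50,99],0).round(3).tolist())
    k=(abs(X)<.07)&(abs(Y)<.095)&(h>.23)&(h<.26)&((abs(X)>.058)|(abs(Y)>.07))
    if k.sum()>20:
        c=np.linalg.lstsq(np.c_[X[k],Y[k],np.ones(k.sum())],h[k],rcond=None)[0]; print('tilt deg',np.degrees(c[:2]),c[2],k.sum(),cv2.minAreaRect(L[k].astype(np.float32)))
```

```text
w7 16319 [[-0.066, -0.066, 0.198], [0.007, 0.029, 0.212], [0.066, 0.078, 0.248]]
tilt deg [0.04076257 1.91676166] 0.2435090163410543 5296 ((0.00010366737842559814, 0.002543702721595764), (0.13404005765914917, 0.16648414731025696), 0.057463809847831726)
s7 1314 [[-0.065, -0.082, 0.198], [0.005, 0.007, 0.217], [0.066, 0.081, 0.249]]
tilt deg [0.40264446 0.35935302] 0.2422371921783188 433 ((0.00023256242275238037, 0.0010528415441513062), (0.13352195918560028, 0.17334142327308655), 0.13089293241500854)
d7 774 [[-0.068, -0.082, 0.198], [0.001, 0.052, 0.223], [0.063, 0.084, 0.248]]
tilt deg [ 0.65413352 -0.03748141] 0.24095456466198154 331 ((-0.001727864146232605, -0.00046656280755996704), (0.1326332986354828, 0.17858007550239563), 0.33605334162712097)
```

View pics/c5.png

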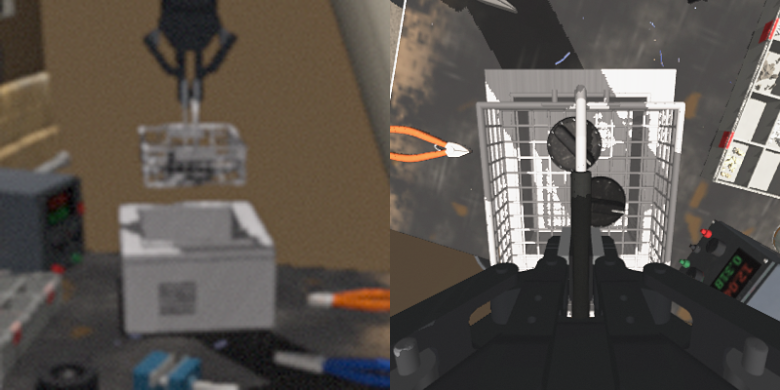

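The basket hangs level and centred about 7 cm above the rim. Two knobs are visible and the third is behind the gripper. Holding still.

servo_tool --steps '[{"tx":0,"ty":0,"tz":0,"yaw":0,"claw":0},{"tx":0,"ty":0,"tz":0,"yaw":0,"claw":0},{"tx":0,"ty":0,"tz":0,"yaw":0,"claw":0},{"tx":0,"ty":0,"tz":0,"yaw":0,"claw":0},{"tx":0,"ty":0,"tz":0,"yaw":0,"claw":0},{"tx":0,"ty":0,"tz":0,"yaw":0,"claw":0},{"tx":0,"ty":0,"tz":0,"yaw":0,"claw":0},{"tx":0,"ty":0,"tz":0,"yaw":0,"claw":0},{"tx":0,"ty":0,"tz":0,"yaw":0,"claw":0},{"tx":0,"ty":0,"tz":0,"yaw":0,"claw":0},{"tx":0,"ty":0,"tz":0,"yaw":0,"claw":0},{"tx":0,"ty":0,"tz":0,"yaw":0,"claw":0},{"tx":0,"ty":0,"tz":0,"yaw":0,"claw":0},{"tx":0,"ty":0,"tz":0,"yaw":0,"claw":0},{"tx":0,"ty":0,"tz":0,"yaw":0,"claw":0},{"tx":0,"ty":0,"tz":0,"yaw":0,"claw":0},{"tx":0,"ty":0,"tz":0,"yaw":0,"claw":0},{"tx":0,"ty":0,"tz":0,"yaw":0,"claw":0},{"tx":0,"ty":0,"tz":0,"yaw":0,"claw":0},{"tx":0,"ty":0,"tz":0,"yaw":0,"claw":0}]'

```text
time_s: 20.55
position: [0.5578, -0.3213, 0.3042]
tool_rot: [[-0.334, 0.943, -0.0], [0.943, 0.334, 0.0], [0.0, -0.0, -1.0]]
ft_force: [-0.0, 0.0, -5.5]
grip_width: 0.0071
gripper_force: 78.0
```

servo_tool --steps '[{"tx":0,"ty":0,"tz":0,"yaw":0,"claw":0},{"tx":0,"ty":0,"tz":0,"yaw":0,"claw":0},{"tx":0,"ty":0,"tz":0,"yaw":0,"claw":0},{"tx":0,"ty":0,"tz":0,"yaw":0,"claw":0},{"tx":0,"ty":0,"tz":0,"yaw":0,"claw":0},{"tx":0,"ty":0,"tz":0,"yaw":0,"claw":0},{"tx":0,"ty":0,"tz":0,"yaw":0,"claw":0},{"tx":0,"ty":0,"tz":0,"yaw":0,"claw":0},{"tx":0,"ty":0,"tz":0,"yaw":0,"claw":0},{"tx":0,"ty":0,"tz":0,"yaw":0,"claw":0},{"tx":0,"ty":0,"tz":0,"yaw":0,"claw":0},{"tx":0,"ty":0,"tz":0,"yaw":0,"claw":0},{"tx":0,"ty":0,"tz":0,"yaw":0,"claw":0},{"tx":0,"ty":0,"tz":0,"yaw":0,"claw":0},{"tx":0,"ty":0,"tz":0,"yaw":0,"claw":0},{"tx":0,"ty":0,"tz":0,"yaw":0,"claw":0},{"tx":0,"ty":0,"tz":0,"yaw":0,"claw":0},{"tx":0,"ty":0,"tz":0,"yaw":0,"claw":0},{"tx":0,"ty":0,"tz":0,"yaw":0,"claw":0},{"tx":0,"ty":0,"tz":0,"yaw":0,"claw":0}]'

```text
time_s: 22.55
position: [0.5578, -0.3214, 0.3042]
tool_rot: [[-0.334, 0.943, -0.0], [0.943, 0.334, -0.0], [0.0, -0.0, -1.0]]
ft_force: [-1.2, 0.7, -4.9]
grip_width: 0.0074
gripper_force: 78.0
```

```bash
python3 -c "
from rig import env
s=env.observe(); print(s['time_s'],s['position'],s['ft_force'],s['grip_width'])
print(env.close_job())"
```

```text
22.55 [ 0.5577655  -0.32138259  0.3042046 ] [-1.22394014  0.66399628 -4.91787887] 0.007401581606063657
the job is handed in; nothing more can be done
None
```

I handed the job in at 22.6 s: the lid is flat on the bare patch, and the basket is held still, level to within about 2°, centred about 7 cm above the tank's rim; I saw two knobs in it after the lift, with the third hidden behind the gripper.

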